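# Finish packing a cosmetics order in its shipping tray

## Robot

A 7-joint arm with a two-finger parallel gripper is mounted at the origin on the work surface. World frame = base frame: x ahead of the robot, y to its left, z up, the work surface at z = 0. Lengths are in m, angles in rad, forces in N, time in s.
With the tool pointing down it reaches from about 0.425 to 0.875 m from the base axis. Payload 4.7 kg.
Tool frame: the origin (TCP) lies between the finger pads; the fingertips stand 19 mm ahead of it and the grasp point (between the pads) is the TCP; z points along the fingers, x is the direction in which the jaws open and shut, and the axes are right-handed (so a half turn about z gives the same grasp; the last joint's range is limited). The gripper opens to 85 mm and grips with 20 to 120 N. Pads are 22 mm wide; open, the fingers measure 114 mm over their backs; the gripper's body (76 mm by 85 mm) begins 54 mm behind the grasp point. The pads swing forward as they close: fully open they stand 13 mm farther back than shut.
Start: joints at [-1.304, 0.321, -0.07, 1.45, 0.023, 1.371, -0.057], TCP at [0.163, 0.629, 0.25] pointing down, gripper open.
Joint ranges: [-2.86, 2.86], [-0.3, 2.09], [-1.38, 1.24], [0.06, 2.45], [-1.56, 4.7], [0.09, 2.05], [-2.69, 2.69]. Speed limits (rad/s): [2.57, 2.57, 3.14, 3.14, 3.14, 3.14, 3.14].

## Interface

Orientations are given as a 3x3 rotation matrix whose columns are the frame's x, y, z axes.
In Python, from rig import robot gives the robot as it stands.
- The arm moves only by the shell command python3 -m crank 'ROWS' [FORCE]. ROWS is JSON, a list of rows, each an object with "grip": the gripper command: -1 is shut, 1 is fully open, values between are in proportion; "travel": the shift along the world's x, y, z in m, a list of three; "rot": the turn, a rotation vector about the world's x, y, z in degrees, a list of three. In form: [{"grip": grip, "travel": [x, y, z], "rot": [rx, ry, rz]}, ...]. A call has 1 to 20 rows; each row is the pose to reach, as a shift and turn from the pose commanded when the call began; what a row does not reach only later rows make up. A row lasts 1/10 s, in which the tool goes at most 50 mm and 8.59 degrees, less where a joint would pass 70% of its speed; a pose out of reach is approached as far as the arm can. A call with a gripper value outside its range is refused whole. The fingers move at their own pace and stop on an object; FORCE is the grip in N (left out, the last holds). Time passes only in rows, so rows that repeat a pose let the fingers close. It gives the time, the measured TCP pose, the force and the opening at its end, in the units of the state.
- robot.get_obs(): the state, without advancing time (a new reading comes with each control period).
- robot.grab_frame(name): name is "scene" or "top" or "wrist"; returns (picture, depth): 400x640x3 uint8, blue, green, red; 400x640 float32, m along the optical axis (not along the pixel's ray), 0 where there is no reading.
- robot.camera_info(name): a dict with "fx", "fy", "cx", "cy" (pixels), "extrinsics" (4x4, takes a point from camera to world coordinates). Camera axes: x right, y down, z forward; pixel columns grow to the right and rows downward; lengths in m; the calibration is good to about 2 mm. A picture is of the moment at which its call begins: read the wrist's pose just before it. camera_info takes no time and is no camera call; for the wrist camera it gives the pose at the moment of the call.
- robot.hand_in(): hands the job in, once; it reports no verdict.
Trained networks look in the newest picture that a camera, given by its name, has taken for a name from the list of things; names that differ only in an ending like _2 or _b are one class to them, and where a whole thing is asked for, a point or a joint stands for the part that bears it (a point fixed in the world has none). Each returns a list of dicts, best first, with "score" (0 to 1); they miss things now and then, are a little off and sometimes report something else, mostly with a low value. They report only what shows in the picture. A call takes as long as a camera call. They do not tell look-alikes from the thing itself.
- robot.look_for(thing, camera): "rect" ([centre column, centre row, width, height] in pixels, round what is visible of it).
- robot.trace(thing, camera): "mask" (400x640 bool, what is visible of it) and "rect" ([centre column, centre row, width, height] in pixels, round what is visible of it).
The state is a dict: "t": time; "q": joint angles; "joint_vel": joint speeds; "tau": joint torques, N m; "eef_pos": TCP position; "eef_rot": TCP orientation; "contact_force": force on the tool from outside, world axes, zero at the start; "torque": the same for the moment, N m; "grip_width": finger opening in m.
Only numpy, scipy, OpenCV 4.12 (cv2) and the standard library are available. Lean on these libraries where they do the work, as an engineer would, in place of code of your own. Each camera call takes 0.05 s, during which the arm holds its last target. There are 200 camera calls.

## Task

Finish packing the order in the shipping tray, where the wide taped carton already sits along one end: lay the slim carton along the opposite end, parallel to it, and stand the cream jar upright in the middle of the gap between the two. Then lay the flat palette carton across the tops of both cartons, centred over the jar, and the small lipstick carton on the middle of the palette, pointing the same way as it. Never tip the jar over, do not shift the wide carton, and leave the other things on the bench where they are.

Things in the scene. Friction and masses are not known exactly. Their poses are not given: they have to be found in the camera images.
- tray: Shallow brown corrugated shipping tray, open on top, fixed to the bench. Outside 180 (its x) x 252 (its y) x 34 mm high; walls and floor 4 mm thick, so inside 172 x 244 mm with the floor 4 mm above the bench. Origin: centre of its underside, on the bench; z up. It may stand at any yaw. The wide taped carton sits along its +y end; its -y end is empty.
- pack: Wide white carton with a dark band round the bottom and a strip of brown tape along its top, already lying in the tray along the tray's +y end, not to be handled. 156 (its x, along the tray's x) x 76 (its y) x 60 mm high, 0.7 kg, loose, so its top is 64 mm above the bench. Origin: centre of its underside, about 81 mm from the tray's centre towards +y.
- slim_center (a point): Slim white carton with a dark band round the bottom and a thumb notch on top, loose on the bench, lying as it should lie in the tray. 150 (its x) x 48 (its y) x 60 mm high, about 0.2 kg. This point is its centre, 30 mm above its underside; z up.
- jar_center (a point): Round cream jar of white opal glass with a black lid, loose, standing upright on the bench. 58 mm across, 46 mm high, about 0.18 kg. This point is its centre, 23 mm above its underside; z is its upright axis.
- palette_center (a point): Flat white carton of an eye-shadow palette, with a row of six brown discs printed on top, loose, lying flat on the bench. 180 (its x) x 66 (its y) x 18 mm high, about 0.12 kg. This point is its centre, 9 mm above its underside; z up.
- lipstick_center (a point): Small white lipstick carton with one dark end, loose, lying on the bench. 84 (its x) x 24 (its y) x 24 mm high, about 0.03 kg. This point is its centre, 12 mm above its underside; z up.
- tape_dispenser: Grey bench tape dispenser with a roll of brown tape, 165 x 60 x 91 mm, loose; leave it alone. Origin: centre of its underside.
- scanner: Hand-held barcode scanner lying flat, black head and grey grip, about 160 x 66 x 34 mm, loose; leave it alone. Origin: on its underside, near the middle.
- lotion: Amber bottle with a black cap, 52 mm across and 135 mm high, standing, loose; leave it alone. Origin: centre of its underside.
There are look-alikes about, which are no part of the job. What is shaped like the part that bears palette_center but red is not meant.

How it is judged:
At the end, for the whole second after the job is handed in: Slim carton flat on the floor of the empty end, parallel within 8 deg; jar upright between, within 25 mm of half-way; palette level on both cartons, across, within 20 mm of the jar's centre; lipstick carton flat on the palette, within 30 x 15 mm and 14 deg; wide carton moved under 20 mm; all still (x of slim_center in the frame of tray between -0.02 and 0.02 m and y of slim_center in the frame of tray between -0.102 and -0.048 m and height (world z) of slim_center between 0.031 and 0.037 m and angle between the x axis of slim_center and the x axis of tray, either way round below 0.15 rad and angle between each of slim_center, jar_center's own z axis and vertical below 0.06 rad and x of jar_center in the frame of tray between -0.025 and 0.025 m and y of jar_center in the frame of tray between -0.035 and 0.025 m and height (world z) of jar_center between 0.024 and 0.03 m and x of palette_center in the frame of tray between -0.04 and 0.04 m and horizontal distance between palette_center and jar_center below 0.02 m and height (world z) of palette_center between 0.07 and 0.076 m and angle between palette_center's own z axis and vertical below 0.04 rad and angle between the x axis of palette_center and the y axis of tray, either way round below 0.18 rad and x of lipstick_center in the frame of palette_center between -0.03 and 0.03 m and y of lipstick_center in the frame of palette_center between -0.015 and 0.015 m and height (world z) of lipstick_center between 0.091 and 0.097 m and angle between the x axis of lipstick_center and the x axis of palette_center, either way round below 0.25 rad and distance of pack from where it was at the start of the episode below 0.02 m and linear speed of each of slim, jar, palette, lipstick below 0.02 m/s); the robot touches nothing.
It fails at once if the jar is tipped over (angle between jar_center's own z axis and vertical above 0.7 rad).
It fails at once if the tape dispenser is disturbed (moved more than 20 mm) (distance of tape_dispenser from where it was at the start of the episode above 0.02 m).
It fails at once if the barcode scanner is disturbed (moved more than 20 mm) (distance of scanner from where it was at the start of the episode above 0.02 m).
It fails at once if the amber bottle is disturbed (moved more than 20 mm) (distance of lotion from where it was at the start of the episode above 0.02 m).
It also fails if it takes over 106 s, if anything falls off the work surface, if the arm or the gripper's body presses on something with over 40 N, if the wrist force passes 120 N, or if a joint passes its speed limit or range.

## Working session

There is one attempt and no reset: what is moved stays moved. The work goes in short steps, Python scripts to look and compute and a shell command to move; the robot and the scene stay as the last step left them, time stands still between calls to the robot, and variables do not carry over. Pictures are saved under pics/ and viewed, about 12 in all and at most 16, crops included, and the job is handed in when it is done.

```bash
mkdir -p pics; ls; cat > h.py <<'E'
import numpy as np, cv2
from rig import robot
def cloud(cam):
    o=robot.camera_info(cam); im,d=robot.grab_frame(cam)
    v,u=np.mgrid[:400,:640]
    p=np.stack([(u-o['cx'])/o['fx']*d,(v-o['cy'])/o['fy']*d,d],-1)
    T=np.array(o['extrinsics']); w=p@T[:3,:3].T+T[:3,3]
    w[d==0]=np.nan
    return im,w
def topfit(w,mask,tol=.006,lo=None):
    p=w[mask]; p=p[~np.isnan(p[:,0])]
    z=np.percentile(p[:,2],90) if lo is None else lo
    q=p[abs(p[:,2]-z)<tol]
    (c,s,a)=cv2.minAreaRect((q[:,:2]*1000).astype(np.float32))
    if s[0]<s[1]: s=s[::-1]; a+=90
    a=(a+90)%180-90
    return np.round(c,1),np.round(s,1),round(a,1),round(float(np.median(q[:,2]))*1000,1),len(q)
E
python3 - <<'E'
from h import *
for c in ['top','scene']:
    im,w=cloud(c); cv2.imwrite(f'pics/{c}0.png',im)
    for n in ['tray','pack','slim_center','jar_center','palette_center','lipstick_center','tape_dispenser','scanner','lotion']:
        for r in robot.trace(n,c)[:3]:
            if r['score']<.3: continue
            try: print(c,n,round(r['score'],2),np.round(r['rect']),*topfit(w,r['mask']))
            except Exception as e: print(c,n,r['rect'],e)
print(robot.get_obs())
E
```

```text
pics
top tray 0.79 [319. 198. 116. 110.] [526.3 -19.3] [253.4 181.7] -47.4 34.0 584
top pack 0.68 [296. 217.  61.  66.] [472.5  41.3] [157.3  76. ] 42.1 64.5 1642
top slim_center 0.91 [438. 174.  41.  57.] [ 577.9 -327.8] [150.7  49.9] 10.5 60.4 959
top jar_center 0.57 [439. 243.  26.  24.] [ 395.8 -321.1] [54.4 54.2] -59.4 46.1 343
top palette_center 0.95 [183. 176.  41.  72.] [597.4 341.9] [179.9  66.7] 15.1 18.6 1376
top palette_center 0.62 [197. 331.  74.  37.] [201.5 295.4] [180.3  65.8] -86.9 18.6 1641
top lipstick_center 0.91 [191. 260.  23.  33.] [371.4 314.7] [83.4 25.4] -36.6 24.2 285
top tape_dispenser 0.57 [250. 112.  28.  60.] [791.5 152.3] [51.6 36.7] -11.6 88.3 233
top scanner 0.87 [344. 115.  25.  59.] [755.6 -94.9] [160.7  64.6] -2.3 33.3 581
top lotion 0.75 [344. 115.  26.  56.] [755.2 -89.1] [158.8  64.9] 5.2 33.4 558
top lotion 0.64 [396. 111.  21.  31.] [ 747.4 -225.1] [24.6 23.7] -6.4 135.1 82
scene tray 0.66 [312. 229. 125.  96.] [528.3 -19.4] [255.1 182.6] -47.5 32.9 697
scene tray 0.6 [398. 312.  33.  89.] [796.1 151.6] [50.3 36.6] -10.1 88.7 440
scene pack 0
[... 773 characters left out ...]
     1.3707999 , -0.05690049]), 'joint_vel': array([-0.00026215,  0.00053494,  0.00075301,  0.00147937, -0.00123048,
       -0.000131  , -0.00135082]), 'tau': array([-8.50203219e-05, -4.93409622e+01, -3.81423505e-01, -3.14577985e+01,
        1.32996915e-02,  1.58974177e-03,  1.02281260e-05]), 'eef_pos': array([0.16260637, 0.62935039, 0.25033593]), 'eef_rot': array([[ 2.50098273e-01,  9.68220455e-01,  6.55423915e-05],
       [ 9.68220455e-01, -2.50098276e-01,  4.63896245e-05],
       [ 6.13074225e-05,  5.18575191e-05, -9.99999997e-01]]), 'contact_force': array([ 0.41340915, -0.08994501, -0.17147723]), 'torque': array([ 0.00563027, -0.0351557 , -0.0082005 ]), 'grip_width': 0.08551242506167397}
```

View pics/top0.png

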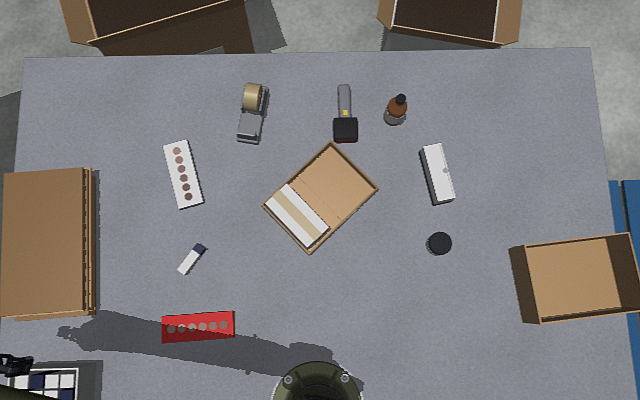

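View pics/scene0.png

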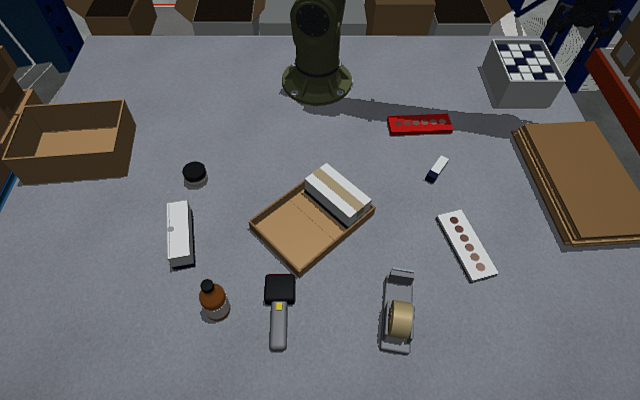

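Top view: white palette at (183,175), lipstick (191,260), tray (319,198) with pack at its lower left, slim (438,174), jar (439,243). The red palette at (198,327) is the look-alike. Tray yaw comes out at about 42.4°, centre (527,-19) mm. All the sizes and heights match. Now moving above the slim carton.

```bash
python3 -m crank '[{"grip":1,"travel":[0.337,-0.329,0],"rot":[0,0,-75]},{"grip":1,"travel":[0.337,-0.329,0],"rot":[0,0,-75]},{"grip":1,"travel":[0.337,-0.329,0],"rot":[0,0,-75]},{"grip":1,"travel":[0.337,-0.329,0],"rot":[0,0,-75]},{"grip":1,"travel":[0.337,-0.329,0],"rot":[0,0,-75]},{"grip":1,"travel":[0.337,-0.329,0],"rot":[0,0,-75]},{"grip":1,"travel":[0.337,-0.329,0],"rot":[0,0,-75]},{"grip":1,"travel":[0.337,-0.329,0],"rot":[0,0,-75]},{"grip":1,"travel":[0.337,-0.329,0],"rot":[0,0,-75]},{"grip":1,"travel":[0.337,-0.329,0],"rot":[0,0,-75]},{"grip":1,"travel":[0.437,-0.629,0],"rot":[0,0,-155]},{"grip":1,"travel":[0.437,-0.629,0],"rot":[0,0,-155]},{"grip":1,"travel":[0.437,-0.629,0],"rot":[0,0,-155]},{"grip":1,"travel":[0.437,-0.629,0],"rot":[0,0,-155]},{"grip":1,"travel":[0.437,-0.629,0],"rot":[0,0,-155]},{"grip":1,"travel":[0.437,-0.629,0],"rot":[0,0,-155]},{"grip":1,"travel":[0.437,-0.629,0],"rot":[0,0,-155]},{"grip":1,"travel":[0.437,-0.629,0],"rot":[0,0,-155]},{"grip":1,"travel":[0.437,-0.629,0],"rot":[0,0,-155]},{"grip":1,"travel":[0.437,-0.629,0],"rot":[0,0,-155]}]' 40
```

```text
t: 3.0
eef_pos: [0.5997, 0.0002, 0.2504]
eef_rot: [[0.178, -0.984, 0.0], [-0.984, -0.178, -0.0], [0.0, -0.0, -1.0]]
contact_force: [-0.4, 1.6, -1.2]
grip_width: 0.0854
```

```bash
python3 -m crank '[{"grip":1,"travel":[-0.02,-0.3277,-0.03],"rot":[0,0,0]},{"grip":1,"travel":[-0.02,-0.3277,-0.03],"rot":[0,0,0]},{"grip":1,"travel":[-0.02,-0.3277,-0.03],"rot":[0,0,0]},{"grip":1,"travel":[-0.02,-0.3277,-0.03],"rot":[0,0,0]},{"grip":1,"travel":[-0.02,-0.3277,-0.03],"rot":[0,0,0]},{"grip":1,"travel":[-0.02,-0.3277,-0.03],"rot":[0,0,0]},{"grip":1,"travel":[-0.02,-0.3277,-0.03],"rot":[0,0,0]},{"grip":1,"travel":[-0.02,-0.3277,-0.03],"rot":[0,0,0]},{"grip":1,"travel":[-0.02,-0.3277,-0.03],"rot":[0,0,0]}]'
cat > look.py <<'E'
import sys
from h import *
robot_p=robot.get_obs()['eef_pos']; im,w=cloud('wrist'); cv2.imwrite('pics/%s.png'%sys.argv[1],im)
print(np.round(robot_p*1000,1))
for n in sys.argv[2:]:
    for r in robot.trace(n,'wrist')[:2]:
        print(n,round(r['score'],2),np.round(r['rect']),*topfit(w,r['mask']))
E
python3 look.py w1 slim_center
```

```text
t: 3.9
eef_pos: [0.5793, -0.3278, 0.2201]
eef_rot: [[0.181, -0.983, -0.0], [-0.983, -0.181, 0.0], [-0.0, 0.0, -1.0]]
contact_force: [0.7, 0.8, -0.9]
grip_width: 0.0853
[ 579.3 -327.8  220.1]
slim_center 0.95 [317. 172.  58. 150.] [ 577.5 -330.7] [148.8  48. ] 10.9 60.2 7334
```

View pics/w1.png

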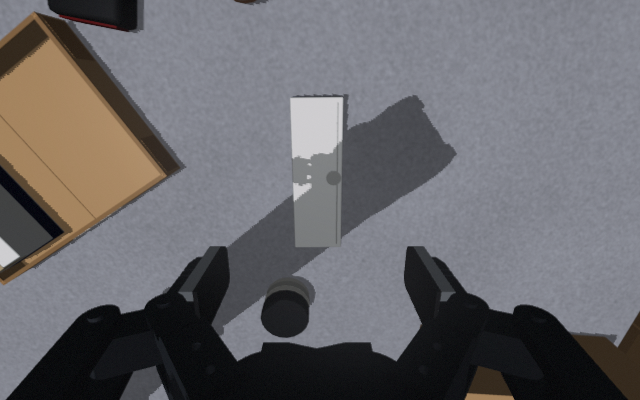

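The slim carton lies at (317,172), parallel to the jaws, and the estimates agree within 3 mm. Descending to grip its upper part.

```bash
python3 -m crank '[{"grip":1,"travel":[-0.001,-0.001,-0.05],"rot":[0,0,0.3]},{"grip":1,"travel":[-0.001,-0.001,-0.1],"rot":[0,0,0.3]},{"grip":1,"travel":[-0.001,-0.001,-0.13],"rot":[0,0,0.3]},{"grip":1,"travel":[-0.001,-0.001,-0.15],"rot":[0,0,0.3]},{"grip":1,"travel":[-0.001,-0.001,-0.168],"rot":[0,0,0.3]},{"grip":1,"travel":[-0.001,-0.001,-0.168],"rot":[0,0,0.3]},{"grip":-1,"travel":[-0.001,-0.001,-0.168],"rot":[0,0,0.3]},{"grip":-1,"travel":[-0.001,-0.001,-0.168],"rot":[0,0,0.3]},{"grip":-1,"travel":[-0.001,-0.001,-0.168],"rot":[0,0,0.3]},{"grip":-1,"travel":[-0.001,-0.001,-0.168],"rot":[0,0,0.3]},{"grip":-1,"travel":[-0.001,-0.001,-0.168],"rot":[0,0,0.3]},{"grip":-1,"travel":[-0.001,-0.001,-0.168],"rot":[0,0,0.3]},{"grip":-1,"travel":[-0.001,-0.001,-0.168],"rot":[0,0,0.3]},{"grip":-1,"travel":[-0.001,-0.001,-0.168],"rot":[0,0,0.3]}]' 40
```

```text
t: 5.4
eef_pos: [0.5797, -0.3289, 0.0542]
eef_rot: [[0.188, -0.982, 0.003], [-0.982, -0.188, -0.001], [0.001, -0.003, -1.0]]
contact_force: [-0.5, 0.4, 6.2]
grip_width: 0.0472
```

```bash
python3 -m crank '[{"grip":-1,"travel":[0,0,0.04],"rot":[0,0,0]},{"grip":-1,"travel":[0,0,0.08],"rot":[0,0,0]},{"grip":-1,"travel":[0,0,0.12],"rot":[0,0,0]},{"grip":-1,"travel":[0,0.05,0.12],"rot":[0,0,8]},{"grip":-1,"travel":[0,0.1,0.12],"rot":[0,0,16]},{"grip":-1,"travel":[0,0.15,0.12],"rot":[0,0,24]},{"grip":-1,"travel":[0,0.2,0.12],"rot":[0,0,31.6]},{"grip":-1,"travel":[0,0.24,0.12],"rot":[0,0,31.6]},{"grip":-1,"travel":[0,0.254,0.12],"rot":[0,0,31.6]},{"grip":-1,"travel":[0,0.254,0.12],"rot":[0,0,31.6]},{"grip":-1,"travel":[0,0.254,0.12],"rot":[0,0,31.6]}]'
python3 look.py w2 slim_center pack tray
```

```text
t: 6.5
eef_pos: [0.5784, -0.0762, 0.1724]
eef_rot: [[0.673, -0.739, -0.0], [-0.739, -0.673, -0.002], [0.001, 0.001, -1.0]]
contact_force: [0.9, -0.6, -1.7]
grip_width: 0.0472
[578.4 -76.2 172.4]
slim_center 0.57 [317. 225. 126. 249.] [589.  -66.6] [114.2  49.1] 42.3 178.3 26848
pack 0.85 [126. 182. 155. 187.] [471.7  38.1] [156.7  77.7] 42.2 64.3 18113
tray 0.87 [224. 175. 307. 193.] [525.2 -22. ] [253.5 180.1] -47.4 34.9 2384
```

View pics/w2.png

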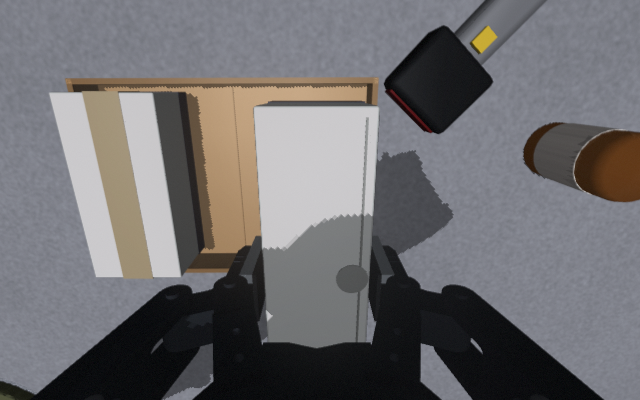

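The held carton is parallel to the tray (42.3° against 42.6°) and over the empty right end at (316,220). Lowering it.

```bash
python3 -m crank '[{"grip":-1,"travel":[-0.001,0,-0.04],"rot":[0,0,0]},{"grip":-1,"travel":[-0.001,0,-0.08],"rot":[0,0,0]},{"grip":-1,"travel":[-0.001,0,-0.1],"rot":[0,0,0]},{"grip":-1,"travel":[-0.001,0,-0.108],"rot":[0,0,0]},{"grip":-1,"travel":[-0.001,0,-0.113],"rot":[0,0,0]},{"grip":-1,"travel":[-0.001,0,-0.114],"rot":[0,0,0]},{"grip":-1,"travel":[-0.001,0,-0.114],"rot":[0,0,0]}]'
```

```text
t: 7.4
eef_pos: [0.5786, -0.0747, 0.0595]
eef_rot: [[0.674, -0.739, 0.002], [-0.739, -0.674, -0.0], [0.002, -0.001, -1.0]]
contact_force: [-0.5, 0.5, -1.1]
grip_width: 0.0469
```

```bash
python3 -m crank '[{"grip":-1,"travel":[0,0,-0.001],"rot":[0,0,0]},{"grip":-1,"travel":[0,0,-0.0015],"rot":[0,0,0]},{"grip":0.4,"travel":[0,0,-0.0015],"rot":[0,0,0]},{"grip":0.4,"travel":[0,0,-0.0015],"rot":[0,0,0]},{"grip":0.4,"travel":[0,0,-0.0015],"rot":[0,0,0]},{"grip":0.4,"travel":[0,0,0.03],"rot":[0,0,0]},{"grip":0.4,"travel":[0,0,0.07],"rot":[0,0,0]},{"grip":1,"travel":[0,0,0.12],"rot":[0,0,0]},{"grip":1,"travel":[0,0,0.12],"rot":[0,0,0]}]'
python3 look.py w3 slim_center pack tray jar_center
```

```text
t: 8.3
eef_pos: [0.5819, -0.0754, 0.1855]
eef_rot: [[0.674, -0.738, 0.013], [-0.738, -0.674, 0.0], [0.008, -0.009, -1.0]]
contact_force: [-0.1, -0.7, -0.7]
grip_width: 0.0849
[581.9 -75.4 185.5]
slim_center 0.71 [310. 187.  61. 169.] [576.4 -77.1] [149.4  48.1] 42.5 64.2 9425
pack 0.71 [135. 184. 146. 180.] [471.5  38.1] [156.6  77.3] 42.0 64.3 16423
tray 0.66 [225. 177. 294. 185.] [524.6 -22.4] [253.4 181.1] -47.4 34.9 3235
```

View pics/w3.png

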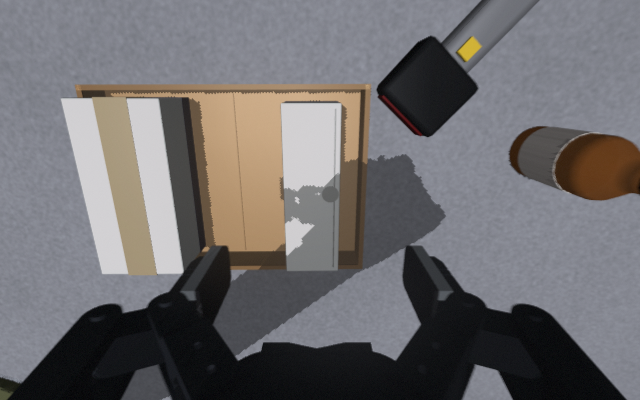

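Slim carton is flat in the empty end (tops at 64.2 mm, tray y ≈ -75). Next the jar.

```bash
python3 -m crank '[{"grip":1,"travel":[-0.03,-0.04,0],"rot":[0,0,8]},{"grip":1,"travel":[-0.06,-0.08,0],"rot":[0,0,16]},{"grip":1,"travel":[-0.09,-0.12,0],"rot":[0,0,24]},{"grip":1,"travel":[-0.12,-0.16,0],"rot":[0,0,32]},{"grip":1,"travel":[-0.15,-0.2,0],"rot":[0,0,40]},{"grip":1,"travel":[-0.17,-0.23,0],"rot":[0,0,48]},{"grip":1,"travel":[-0.179,-0.245,0],"rot":[0,0,56]},{"grip":1,"travel":[-0.179,-0.245,0],"rot":[0,0,64]},{"grip":1,"travel":[-0.179,-0.245,0],"rot":[0,0,72]},{"grip":1,"travel":[-0.179,-0.245,0],"rot":[0,0,80]},{"grip":1,"travel":[-0.179,-0.245,0],"rot":[0,0,88]},{"grip":1,"travel":[-0.179,-0.245,0],"rot":[0,0,90]},{"grip":1,"travel":[-0.179,-0.245,0],"rot":[0,0,90]},{"grip":1,"travel":[-0.179,-0.245,0],"rot":[0,0,90]}]'
python3 look.py w4 jar_center
```

```text
t: 9.95
eef_pos: [0.3981, -0.319, 0.1774]
eef_rot: [[0.739, 0.674, -0.002], [0.674, -0.739, 0.001], [-0.001, -0.002, -1.0]]
contact_force: [0.5, -1.2, -0.4]
grip_width: 0.0849
[ 398.1 -319.   177.4]
jar_center 0.59 [312. 182.  65.  68.] [ 394.  -324.2] [57.  56.6] 41.4 46.1 3194
```

View pics/w4.png

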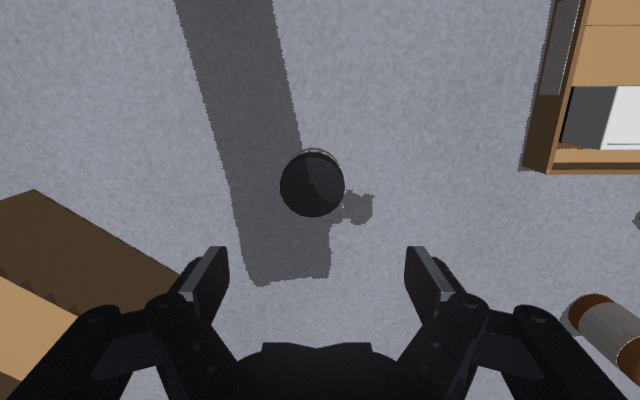

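Jar at (312,182), between the jaws' line. Descending and gripping.

```bash
python3 -m crank '[{"grip":1,"travel":[-0.002,-0.0035,-0.04],"rot":[0,0,0]},{"grip":1,"travel":[-0.002,-0.0035,-0.08],"rot":[0,0,0]},{"grip":1,"travel":[-0.002,-0.0035,-0.11],"rot":[0,0,0]},{"grip":1,"travel":[-0.002,-0.0035,-0.13],"rot":[0,0,0]},{"grip":1,"travel":[-0.002,-0.0035,-0.145],"rot":[0,0,0]},{"grip":1,"travel":[-0.002,-0.0035,-0.145],"rot":[0,0,0]},{"grip":0.6,"travel":[-0.002,-0.0035,-0.145],"rot":[0,0,0]},{"grip":0.4,"travel":[-0.002,-0.0035,-0.145],"rot":[0,0,0]},{"grip":0.2,"travel":[-0.002,-0.0035,-0.145],"rot":[0,0,0]},{"grip":-1,"travel":[-0.002,-0.0035,-0.145],"rot":[0,0,0]},{"grip":-1,"travel":[-0.002,-0.0035,-0.145],"rot":[0,0,0]},{"grip":-1,"travel":[-0.002,-0.0035,-0.145],"rot":[0,0,0]},{"grip":-1,"travel":[-0.002,-0.0035,-0.145],"rot":[0,0,0]}]' 40
```

```text
t: 11.35
eef_pos: [0.3975, -0.3236, 0.035]
eef_rot: [[0.738, 0.674, 0.003], [0.674, -0.738, -0.001], [0.001, 0.002, -1.0]]
contact_force: [-1.5, 0.3, 5.0]
grip_width: 0.0566
```

```bash
python3 -m crank '[{"grip":-1,"travel":[0,0,0.04],"rot":[0,0,0]},{"grip":-1,"travel":[0,0,0.08],"rot":[0,0,0]},{"grip":-1,"travel":[0,0,0.13],"rot":[0,0,0]},{"grip":-1,"travel":[0.018,0.04,0.13],"rot":[0,0,0]},{"grip":-1,"travel":[0.036,0.08,0.13],"rot":[0,0,0]},{"grip":-1,"travel":[0.054,0.12,0.13],"rot":[0,0,0]},{"grip":-1,"travel":[0.071,0.16,0.13],"rot":[0,0,0]},{"grip":-1,"travel":[0.089,0.2,0.13],"rot":[0,0,0]},{"grip":-1,"travel":[0.107,0.24,0.13],"rot":[0,0,0]},{"grip":-1,"travel":[0.125,0.28,0.13],"rot":[0,0,0]},{"grip":-1,"travel":[0.133,0.2985,0.13],"rot":[0,0,0]},{"grip":-1,"travel":[0.133,0.2985,0.13],"rot":[0,0,0]},{"grip":-1,"travel":[0.133,0.2985,0.13],"rot":[0,0,0]}]'
python3 look.py w5 jar_center pack tray slim_center
```

```text
t: 12.65
eef_pos: [0.5294, -0.0245, 0.1635]
eef_rot: [[0.738, 0.675, 0.0], [0.675, -0.738, -0.001], [-0.0, 0.0, -1.0]]
contact_force: [1.1, -0.3, -2.2]
grip_width: 0.0562
[529.4 -24.5 163.5]
jar_center 0.65 [318. 257. 128. 142.] [526.2 -25. ] [57.1 56.5] -43.5 174.5 12122
pack 0.92 [322.  76. 238. 119.] [471.3  38.5] [157.9  76.3] 42.2 64.2 26348
tray 0.84 [319. 160. 244. 284.] [525.2 -22.3] [253.5 181.6] -47.5 34.8 2967
tray 0.18 [419. 352. 119.  93.] [754.  -94.2] [160.1  44.4] 6.0 28.0 1581
slim_center 0.57 [320. 261. 179.  75.] [559.7 -59.4] [148.8   2.1] 42.2 55.5 121
```

View pics/w5.png

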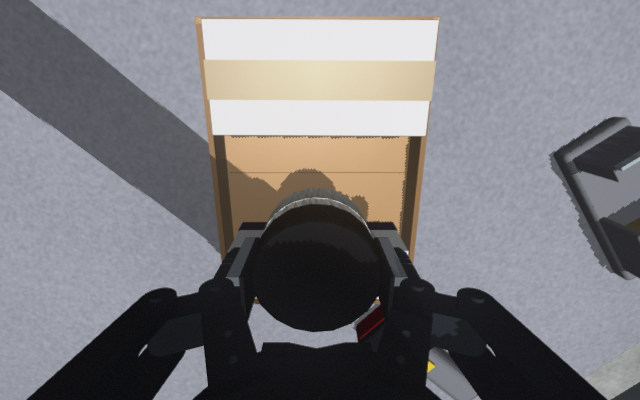

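Jar held upright between the pads, over the gap (offset from the middle about 2 mm). Lowering it.

```bash
python3 -m crank '[{"grip":-1,"travel":[0,-0.001,-0.04],"rot":[0,0,0]},{"grip":-1,"travel":[0,-0.001,-0.08],"rot":[0,0,0]},{"grip":-1,"travel":[0,-0.001,-0.105],"rot":[0,0,0]},{"grip":-1,"travel":[0,-0.001,-0.118],"rot":[0,0,0]},{"grip":-1,"travel":[0,-0.001,-0.123],"rot":[0,0,0]},{"grip":-1,"travel":[0,-0.001,-0.1245],"rot":[0,0,0]},{"grip":-1,"travel":[0,-0.001,-0.1255],"rot":[0,0,0]},{"grip":-1,"travel":[0,-0.001,-0.1255],"rot":[0,0,0]}]'
```

```text
t: 13.7
eef_pos: [0.5308, -0.0254, 0.0391]
eef_rot: [[0.738, 0.675, 0.003], [0.675, -0.738, 0.0], [0.002, 0.002, -1.0]]
contact_force: [-0.4, -1.6, -1.1]
grip_width: 0.0566
```

```bash
python3 -m crank '[{"grip":-1,"travel":[0,0,-0.001],"rot":[0,0,0]},{"grip":0.4,"travel":[0,0,-0.001],"rot":[0,0,0]},{"grip":0.6,"travel":[0,0,-0.001],"rot":[0,0,0]},{"grip":0.8,"travel":[0,0,-0.001],"rot":[0,0,0]},{"grip":1,"travel":[0,0,-0.001],"rot":[0,0,0]},{"grip":1,"travel":[0,0,0.02],"rot":[0,0,0]},{"grip":1,"travel":[0,0,0.06],"rot":[0,0,0]},{"grip":1,"travel":[0,0,0.1],"rot":[0,0,0]},{"grip":1,"travel":[0,0,0.15],"rot":[0,0,0]},{"grip":1,"travel":[0,0,0.15],"rot":[0,0,0]},{"grip":1,"travel":[0,0,0.15],"rot":[0,0,0]}]'
python3 look.py w6 jar_center pack tray slim_center
python3 - <<'E'
from h import *
im,w=cloud('top')
for n in ['jar_center','palette_center','tray','pack']:
    for r in robot.trace(n,'top')[:2]: print(n,round(r['score'],2),*topfit(w,r['mask']))
E
```

```text
t: 14.8
eef_pos: [0.5304, -0.0253, 0.1892]
eef_rot: [[0.738, 0.675, 0.003], [0.675, -0.738, 0.001], [0.003, 0.001, -1.0]]
contact_force: [-0.6, -0.2, -0.5]
grip_width: 0.0855
[530.4 -25.3 189.2]
jar_center 0.82 [317. 174.  61.  67.] [528.3 -25.8] [56.9 56.1] -67.4 50.1 3020
pack 0.68 [318.  76. 212. 106.] [471.3  38.6] [157.9  76.2] 42.0 64.2 21292
tray 0.63 [318. 157. 218. 261.] [525.2 -22.5] [253.4 181.1] -47.4 34.7 3819
slim_center 0.81 [318. 248. 162.  76.] [575.5 -76.8] [149.8  48.8] 42.6 64.1 7597
slim_center 0.34 [316. 177.  64.  69.] [527.9 -26. ] [57.1 56.4] -48.9 50.1 3050
palette_center 0.97 [597.8 341.9] [181.2  66.5] 15.3 18.7 1411
palette_center 0.79 [201.7 295.4] [180.1  65.6] -87.3 18.5 1598
tray 0.7 [526.4 -19. ] [252.3 180.5] -47.7 34.8 294
pack 0.62 [481.9  50. ] [130.4  75.9] 42.0 64.6 957
```

View pics/w6.png

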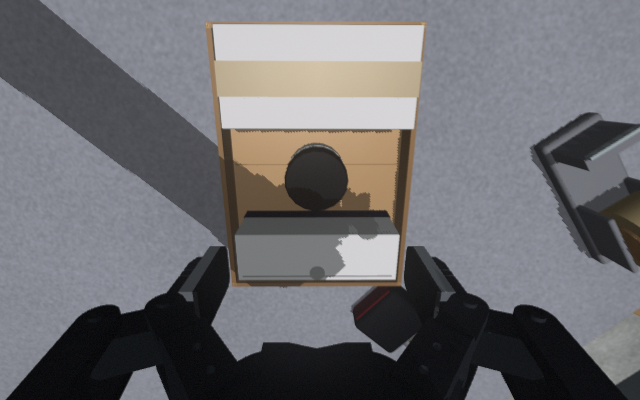

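Jar upright in the middle of the gap (top at 50.1 mm, tray y ≈ -4.5). Now to the white palette.

```bash
python3 -m crank '[{"grip":1,"travel":[0.0085,0.045,0],"rot":[0,0,8]},{"grip":1,"travel":[0.017,0.09,0],"rot":[0,0,16]},{"grip":1,"travel":[0.0255,0.135,0],"rot":[0,0,24]},{"grip":1,"travel":[0.034,0.18,0],"rot":[0,0,32]},{"grip":1,"travel":[0.0425,0.225,0],"rot":[0,0,40]},{"grip":1,"travel":[0.051,0.27,0],"rot":[0,0,48]},{"grip":1,"travel":[0.0595,0.315,0],"rot":[0,0,56]},{"grip":1,"travel":[0.068,0.355,0],"rot":[0,0,62.8]},{"grip":1,"travel":[0.069,0.367,0],"rot":[0,0,62.8]},{"grip":1,"travel":[0.069,0.367,0],"rot":[0,0,62.8]},{"grip":1,"travel":[0.069,0.367,0],"rot":[0,0,62.8]}]'
python3 look.py w7 palette_center
```

```text
t: 16.4
eef_pos: [0.5989, 0.3396, 0.1875]
eef_rot: [[-0.26, 0.966, -0.0], [0.966, 0.26, -0.002], [-0.002, -0.001, -1.0]]
contact_force: [0.6, 0.1, 0.6]
grip_width: 0.0858
[598.9 339.6 187.5]
palette_center 0.93 [318. 169.  70. 175.] [596.9 339.7] [179.5  66.1] 15.2 18.1 11642
```

View pics/w7.png

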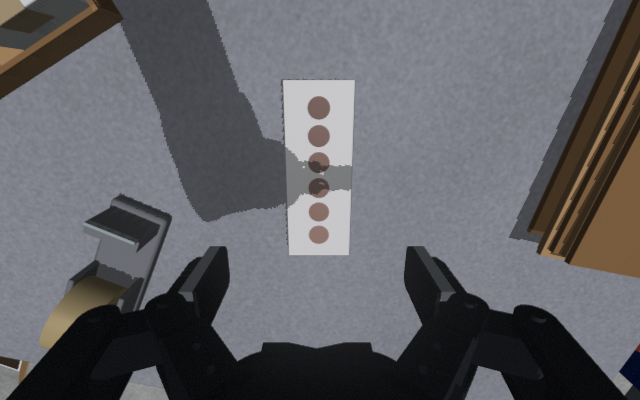

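```bash
python3 -m crank '[{"grip":1,"travel":[-0.001,0.0012,-0.04],"rot":[0,0,0]},{"grip":1,"travel":[-0.001,0.0012,-0.08],"rot":[0,0,0]},{"grip":1,"travel":[-0.001,0.0012,-0.12],"rot":[0,0,0]},{"grip":1,"travel":[-0.001,0.0012,-0.145],"rot":[0,0,0]},{"grip":1,"travel":[-0.001,0.0012,-0.16],"rot":[0,0,0]},{"grip":1,"travel":[-0.001,0.0012,-0.166],"rot":[0,0,0]},{"grip":0.7,"travel":[-0.001,0.0012,-0.166],"rot":[0,0,0]},{"grip":0.7,"travel":[-0.001,0.0012,-0.166],"rot":[0,0,0]},{"grip":0.7,"travel":[-0.001,0.0012,-0.166],"rot":[0,0,0]}]' 30
python3 -m crank '[{"grip":0.7,"travel":[0,0,-0.002],"rot":[0,0,0]},{"grip":0.7,"travel":[0,0,-0.004],"rot":[0,0,0]},{"grip":0.7,"travel":[0,0,-0.004],"rot":[0,0,0]}]'
```

```text
t: 17.4
eef_pos: [0.5988, 0.3434, 0.0239]
eef_rot: [[-0.262, 0.965, 0.003], [0.965, 0.262, 0.002], [0.001, 0.003, -1.0]]
contact_force: [-0.1, -0.3, 0.2]
grip_width: 0.0726
t: 17.7
eef_pos: [0.5974, 0.3429, 0.0177]
eef_rot: [[-0.263, 0.965, -0.0], [0.965, 0.263, -0.0], [0.0, -0.0, -1.0]]
contact_force: [-0.9, 0.3, 0.4]
grip_width: 0.0726
```

```bash
python3 -m crank '[{"grip":0.7,"travel":[0,-0.001,-0.002],"rot":[0,0,0]},{"grip":0.7,"travel":[0,-0.001,-0.004],"rot":[0,0,0]},{"grip":0.7,"travel":[0,-0.001,-0.004],"rot":[0,0,0]}]'
python3 -m crank '[{"grip":-1,"travel":[0,0,0],"rot":[0,0,0]},{"grip":-1,"travel":[0,0,0],"rot":[0,0,0]},{"grip":-1,"travel":[0,0,0],"rot":[0,0,0]},{"grip":-1,"travel":[0,0,0],"rot":[0,0,0]},{"grip":-1,"travel":[0,0,0],"rot":[0,0,0]}]' 30
```

```text
t: 18.0
eef_pos: [0.5973, 0.3416, 0.0133]
eef_rot: [[-0.262, 0.965, -0.001], [0.965, 0.262, -0.0], [-0.0, -0.001, -1.0]]
contact_force: [-0.5, -0.5, -0.3]
grip_width: 0.0724
t: 18.5
eef_pos: [0.5976, 0.3418, 0.0138]
eef_rot: [[-0.262, 0.965, 0.0], [0.965, 0.262, 0.0], [0.0, 0.0, -1.0]]
contact_force: [-0.3, 0.8, -1.1]
grip_width: 0.0654
```

```bash
python3 -m crank '[{"grip":-1,"travel":[0,0,0.03],"rot":[0,0,0]},{"grip":-1,"travel":[0,0,0.07],"rot":[0,0,0]},{"grip":-1,"travel":[0,0,0.11],"rot":[0,0,0]},{"grip":-1,"travel":[0,0,0.14],"rot":[0,0,0]},{"grip":-1,"travel":[0,0,0.14],"rot":[0,0,0]},{"grip":-1,"travel":[-0.007,-0.037,0.14],"rot":[0,0,-6]},{"grip":-1,"travel":[-0.013,-0.074,0.14],"rot":[0,0,-13]},{"grip":-1,"travel":[-0.02,-0.11,0.14],"rot":[0,0,-20]},{"grip":-1,"travel":[-0.027,-0.147,0.14],"rot":[0,0,-27]},{"grip":-1,"travel":[-0.034,-0.184,0.14],"rot":[0,0,-34]},{"grip":-1,"travel":[-0.04,-0.22,0.14],"rot":[0,0,-41]},{"grip":-1,"travel":[-0.047,-0.257,0.14],"rot":[0,0,-48]},{"grip":-1,"travel":[-0.054,-0.294,0.14],"rot":[0,0,-55]},{"grip":-1,"travel":[-0.06,-0.33,0.14],"rot":[0,0,-62.8]},{"grip":-1,"travel":[-0.065,-0.355,0.14],"rot":[0,0,-62.8]},{"grip":-1,"travel":[-0.067,-0.367,0.14],"rot":[0,0,-62.8]},{"grip":-1,"travel":[-0.067,-0.367,0.14],"rot":[0,0,-62.8]},{"grip":-1,"travel":[-0.067,-0.367,0.14],"rot":[0,0,-62.8]}]'
python3 look.py w8 palette_center pack tray slim_center
python3 - <<'E'
from h import *
im,w=cloud('top'); cv2.imwrite('pics/top1.png',im)
for n in ['palette_center','tray']:
    for r in robot.trace(n,'top')[:2]: print(n,round(r['score'],2),*topfit(w,r['mask']))
E
```

```text
t: 20.3
eef_pos: [0.5307, -0.0235, 0.1534]
eef_rot: [[0.737, 0.676, -0.0], [0.676, -0.737, 0.001], [0.0, -0.001, -1.0]]
contact_force: [0.6, 0.3, -2.0]
grip_width: 0.0651
[530.7 -23.5 153.4]
palette_center 0.95 [316. 207. 178. 290.] [514.6  -9.9] [134.7  66.9] -47.5 157.9 43898
pack 0.87 [318.  76. 251. 126.] [471.1  38.7] [157.7  76. ] 42.2 64.2 15924
tray 0.74 [316. 162. 251. 297.] [524.7 -22.1] [252.5 181.7] -47.5 34.8 2637
slim_center 0.6 [319. 268. 169.  79.] [549.9   8.4] [2.5 0.9] 39.4 145.3 9
palette_center 0.72 [532.2 -23.6] [185.6  42.1] -56.7 158.0 189
palette_center 0.63 [201.4 295.5] [179.9  65. ] -86.7 18.6 1595
tray 0.98 [526.2 -19.2] [253.4 179.4] -48.1 35.3 235
```

View pics/w8.png

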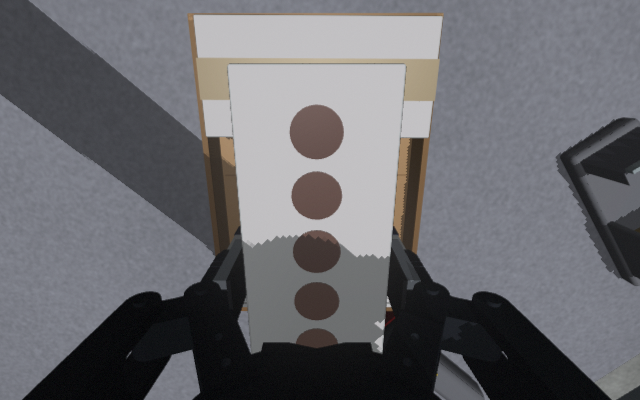

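Palette held level across both cartons, within 2 mm of the jar's centre. Lowering it.

```bash
python3 -m crank '[{"grip":-1,"travel":[-0.001,-0.001,-0.03],"rot":[0,0,0]},{"grip":-1,"travel":[-0.001,-0.001,-0.055],"rot":[0,0,0]},{"grip":-1,"travel":[-0.001,-0.001,-0.068],"rot":[0,0,0]},{"grip":-1,"travel":[-0.001,-0.001,-0.073],"rot":[0,0,0]},{"grip":-1,"travel":[-0.001,-0.001,-0.0755],"rot":[0,0,0]},{"grip":-1,"travel":[-0.001,-0.001,-0.0765],"rot":[0,0,0]},{"grip":-1,"travel":[-0.001,-0.001,-0.0765],"rot":[0,0,0]}]'
```

```text
t: 21.4
eef_pos: [0.5304, -0.0262, 0.0782]
eef_rot: [[0.738, 0.674, 0.002], [0.674, -0.738, 0.0], [0.001, 0.001, -1.0]]
contact_force: [0.0, 0.6, -1.9]
grip_width: 0.0652
```

```bash
python3 -m crank '[{"grip":-1,"travel":[0,0,-0.0005],"rot":[0,0,0]},{"grip":0.65,"travel":[0,0,-0.0005],"rot":[0,0,0]},{"grip":0.75,"travel":[0,0,-0.0005],"rot":[0,0,0]},{"grip":0.9,"travel":[0,0,-0.0005],"rot":[0,0,0]},{"grip":0.9,"travel":[0,0,-0.0005],"rot":[0,0,0]},{"grip":0.9,"travel":[0,0,0.015],"rot":[0,0,0]},{"grip":1,"travel":[0,0,0.05],"rot":[0,0,0]},{"grip":1,"travel":[0,0,0.09],"rot":[0,0,0]},{"grip":1,"travel":[0,0,0.13],"rot":[0,0,0]},{"grip":1,"travel":[0,0,0.13],"rot":[0,0,0]},{"grip":1,"travel":[0,0,0.13],"rot":[0,0,0]}]'
python3 look.py w9 palette_center pack tray
python3 - <<'E'
from h import *
for c in ('top','scene'):
  im,w=cloud(c)
  for r in robot.trace('lipstick_center',c)[:2]: print(round(r['score'],2),*topfit(w,r['mask']))
E
```

```text
t: 22.5
eef_pos: [0.5302, -0.0261, 0.2083]
eef_rot: [[0.738, 0.675, 0.002], [0.675, -0.738, 0.001], [0.002, 0.001, -1.0]]
contact_force: [-0.7, 0.2, -0.6]
grip_width: 0.0853
[530.2 -26.1 208.3]
palette_center 0.68 [318. 180.  81. 205.] [529.6 -29.1] [179.6  66.2] -47.6 82.2 15428
pack 0.96 [320.  76. 193.  99.] [471.5  38.6] [157.9  76. ] 42.5 64.3 13995
tray 0.76 [319. 151. 202. 250.] [525.  -22.3] [252.9 181.5] -47.4 34.7 3183
tray 0.53 [320.  76. 197.  98.] [471.4  38.7] [157.8  76.1] 42.3 64.3 14294
0.87 [371.4 314.6] [83.5 25. ] -36.6 24.5 281
0.65 [374.7 314.8] [88.  24.2] -37.1 23.5 223
```

View pics/w9.png

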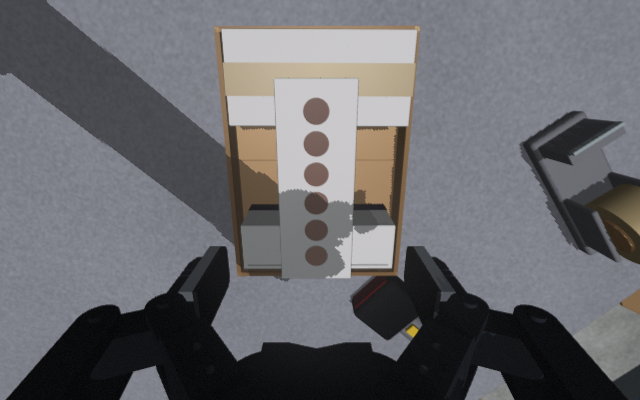

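Palette level (top 82.2 mm), 3–4 mm from the jar's centre. Now the lipstick carton.

```bash
python3 -m crank '[{"grip":1,"travel":[-0.018,0.039,0],"rot":[0,0,5]},{"grip":1,"travel":[-0.036,0.078,0],"rot":[0,0,10.6]},{"grip":1,"travel":[-0.054,0.117,0],"rot":[0,0,10.6]},{"grip":1,"travel":[-0.072,0.156,0],"rot":[0,0,10.6]},{"grip":1,"travel":[-0.09,0.195,0],"rot":[0,0,10.6]},{"grip":1,"travel":[-0.108,0.234,0],"rot":[0,0,10.6]},{"grip":1,"travel":[-0.126,0.273,0],"rot":[0,0,10.6]},{"grip":1,"travel":[-0.144,0.312,0],"rot":[0,0,10.6]},{"grip":1,"travel":[-0.1577,0.341,-0.02],"rot":[0,0,10.6]},{"grip":1,"travel":[-0.1577,0.341,-0.04],"rot":[0,0,10.6]},{"grip":1,"travel":[-0.1577,0.341,-0.04],"rot":[0,0,10.6]},{"grip":1,"travel":[-0.1577,0.341,-0.04],"rot":[0,0,10.6]}]'
python3 look.py w10 lipstick_center
```

```text
t: 24.1
eef_pos: [0.3722, 0.3141, 0.1673]
eef_rot: [[0.602, 0.798, -0.0], [0.798, -0.602, -0.001], [-0.001, 0.0, -1.0]]
contact_force: [0.4, -1.0, -0.2]
grip_width: 0.0853
[372.2 314.1 167.3]
lipstick_center 0.92 [315. 177.  29.  94.] [369.8 313. ] [83.3 23.4] -37.8 24.1 2235
```

View pics/w10.png

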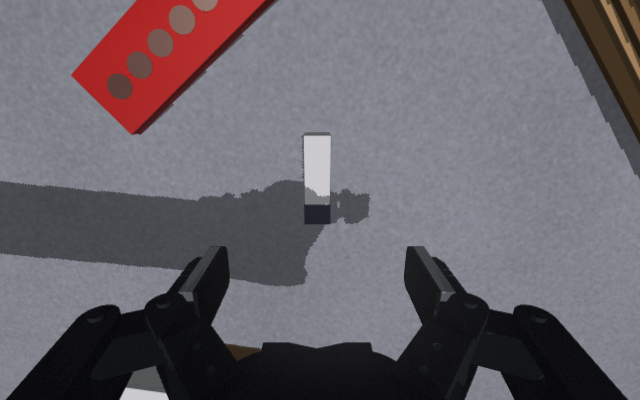

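```bash
python3 -m crank '[{"grip":0.2,"travel":[-0.001,0,-0.04],"rot":[0,0,-0.7]},{"grip":0.2,"travel":[-0.001,0,-0.08],"rot":[0,0,-0.7]},{"grip":0,"travel":[-0.001,0,-0.11],"rot":[0,0,-0.7]},{"grip":0,"travel":[-0.001,0,-0.13],"rot":[0,0,-0.7]},{"grip":0,"travel":[-0.001,0,-0.14],"rot":[0,0,-0.7]},{"grip":0,"travel":[-0.001,0,-0.145],"rot":[0,0,-0.7]},{"grip":0,"travel":[-0.001,0,-0.145],"rot":[0,0,-0.7]},{"grip":-1,"travel":[-0.001,0,-0.145],"rot":[0,0,-0.7]},{"grip":-1,"travel":[-0.001,0,-0.145],"rot":[0,0,-0.7]},{"grip":-1,"travel":[-0.001,0,-0.145],"rot":[0,0,-0.7]},{"grip":-1,"travel":[-0.001,0,-0.145],"rot":[0,0,-0.7]},{"grip":-1,"travel":[-0.001,0,-0.145],"rot":[0,0,-0.7]},{"grip":-1,"travel":[-0.001,0,-0.145],"rot":[0,0,-0.7]}]' 20
```

```text
t: 25.5
eef_pos: [0.3718, 0.3157, 0.0237]
eef_rot: [[0.611, 0.791, 0.002], [0.791, -0.611, 0.002], [0.003, 0.0, -1.0]]
contact_force: [0.1, 0.4, 7.1]
grip_width: 0.0235
```

```bash
python3 -m crank '[{"grip":-1,"travel":[0,0,0.03],"rot":[0,0,0]},{"grip":-1,"travel":[0,0,0.07],"rot":[0,0,0]},{"grip":-1,"travel":[0,0,0.11],"rot":[0,0,0]},{"grip":-1,"travel":[0,0,0.15],"rot":[0,0,0]},{"grip":-1,"travel":[0.016,-0.034,0.15],"rot":[0,0,-5]},{"grip":-1,"travel":[0.034,-0.073,0.15],"rot":[0,0,-9.9]},{"grip":-1,"travel":[0.052,-0.112,0.15],"rot":[0,0,-9.9]},{"grip":-1,"travel":[0.07,-0.151,0.15],"rot":[0,0,-9.9]},{"grip":-1,"travel":[0.088,-0.19,0.15],"rot":[0,0,-9.9]},{"grip":-1,"travel":[0.106,-0.229,0.15],"rot":[0,0,-9.9]},{"grip":-1,"travel":[0.124,-0.268,0.15],"rot":[0,0,-9.9]},{"grip":-1,"travel":[0.142,-0.307,0.15],"rot":[0,0,-9.9]},{"grip":-1,"travel":[0.155,-0.335,0.15],"rot":[0,0,-9.9]},{"grip":-1,"travel":[0.1595,-0.342,0.15],"rot":[0,0,-9.9]},{"grip":-1,"travel":[0.1595,-0.342,0.15],"rot":[0,0,-9.9]},{"grip":-1,"travel":[0.1595,-0.342,0.15],"rot":[0,0,-9.9]}]'
python3 look.py w11 lipstick_center palette_center
```

```text
t: 27.1
eef_pos: [0.5299, -0.0256, 0.172]
eef_rot: [[0.737, 0.676, -0.001], [0.676, -0.737, 0.001], [-0.0, -0.001, -1.0]]
contact_force: [0.1, 0.6, -0.4]
grip_width: 0.0236
[529.9 -25.6 172. ]
palette_center 0.83 [315. 161.  98. 164.] [509.8  -7.4] [120.9  66.3] -47.5 82.2 11052
```

View pics/w11.png

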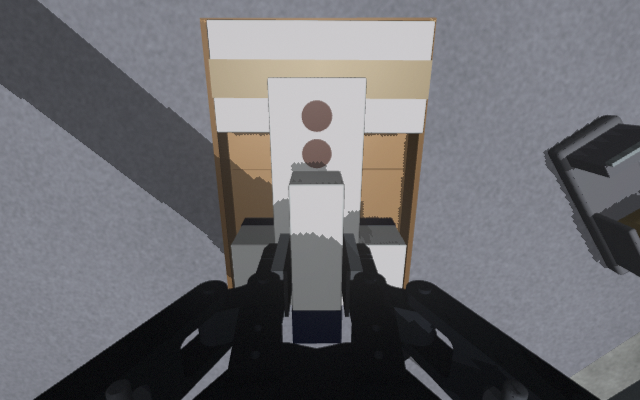

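Lipstick carton held straight along the palette, centred sideways. Lowering it onto the middle.

```bash
python3 -m crank '[{"grip":-1,"travel":[0.001,-0.001,-0.03],"rot":[0,0,0]},{"grip":-1,"travel":[0.001,-0.001,-0.05],"rot":[0,0,0]},{"grip":-1,"travel":[0.001,-0.001,-0.06],"rot":[0,0,0]},{"grip":-1,"travel":[0.001,-0.001,-0.064],"rot":[0,0,0]},{"grip":-1,"travel":[0.001,-0.001,-0.066],"rot":[0,0,0]},{"grip":-1,"travel":[0.001,-0.001,-0.0665],"rot":[0,0,0]},{"grip":-1,"travel":[0.001,-0.001,-0.0665],"rot":[0,0,0]}]'
```

```text
t: 27.95
eef_pos: [0.532, -0.0281, 0.1067]
eef_rot: [[0.738, 0.675, 0.002], [0.675, -0.738, 0.0], [0.001, 0.001, -1.0]]
contact_force: [-0.9, -0.5, -0.1]
grip_width: 0.0238
```

```bash
python3 -m crank '[{"grip":-1,"travel":[0,0,-0.0008],"rot":[0,0,0]},{"grip":-1,"travel":[0,0,-0.001],"rot":[0,0,0]},{"grip":-0.3,"travel":[0,0,-0.001],"rot":[0,0,0]},{"grip":-0.2,"travel":[0,0,-0.001],"rot":[0,0,0]},{"grip":-0.1,"travel":[0,0,-0.001],"rot":[0,0,0]},{"grip":0,"travel":[0,0,0.005],"rot":[0,0,0]},{"grip":0.2,"travel":[0,0,0.03],"rot":[0,0,0]},{"grip":0.5,"travel":[0,0,0.07],"rot":[0,0,0]},{"grip":1,"travel":[0,0,0.11],"rot":[0,0,0]},{"grip":1,"travel":[0,0,0.14],"rot":[0,0,0]},{"grip":1,"travel":[0,0,0.14],"rot":[0,0,0]},{"grip":1,"travel":[0,0,0.14],"rot":[0,0,0]}]'
python3 look.py w12 lipstick_center palette_center pack tray slim_center
python3 - <<'E'
from h import *
im,w=cloud('scene'); cv2.imwrite('pics/scene1.png',cv2.resize(im[120:320,200:520],None,fx=2.4,fy=2.4))
for n in ['tape_dispenser','scanner','lotion','slim_center','jar_center','pack']:
  for r in robot.trace(n,'scene')[:1]: print(n,round(r['score'],2),*topfit(w,r['mask']))
E
```

```text
t: 29.15
eef_pos: [0.5316, -0.0282, 0.2465]
eef_rot: [[0.738, 0.674, 0.001], [0.674, -0.738, 0.0], [0.001, 0.001, -1.0]]
contact_force: [-0.0, -0.3, -0.1]
grip_width: 0.0854
[531.6 -28.2 246.5]
lipstick_center 0.81 [318. 180.  26.  96.] [530.8 -30.7] [85. 24.] -47.7 106.2 2380
lipstick_center 0.23 [335. 341.  28.  10.] [ 729.  -214.7] [32.9  7.6] 56.0 16.2 82
palette_center 0.8 [317. 169.  75. 179.] [529.7 -29.1] [179.5  66.2] -47.6 82.1 9569
pack 0.75 [318.  76. 174.  84.] [471.   38.4] [157.1  75.9] 42.4 64.2 10845
tray 0.87 [321. 145. 176. 224.] [524.9 -22.2] [253.3 180.9] -47.5 34.7 2432
slim_center 0.66 [319. 220. 136.  59.] [575.4 -76.6] [149.9  48. ] 42.4 64.1 2921
tape_dispenser 0.97 [796.4 151.6] [50.1 36.2] -10.9 88.2 448
scanner 0.8 [760.6 -93.4] [155.9  64.2] 0.5 33.3 908
lotion 0.62 [ 752.7 -224.8] [23.8 23.4] 75.7 134.5 139
slim_center 0.86 [581. -75.] [150.8  46.6] 42.4 63.6 599
jar_center 0.56 [553.2  -5.9] [25.2  4. ] -51.2 48.6 22
pack 0.94 [479.4  36.7] [157.9  90.1] 41.3 63.7 1031
```

View pics/scene1.png

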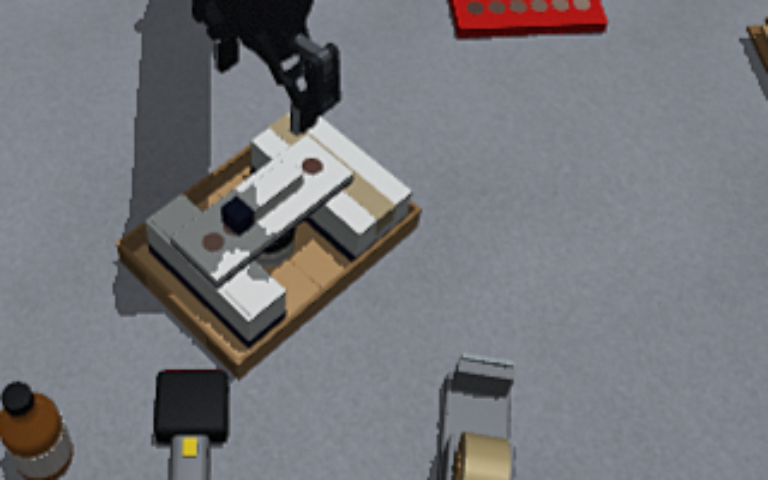

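The enlarged scene crop shows the palette bridging both cartons with the jar under it (near (275,240)) and the lipstick carton lying along it. The arm is clear and the bystanders haven't moved. Handing in.

```bash
python3 -c "
from rig import robot
print(robot.hand_in())"
```

```text
the job is handed in; nothing more can be done
None
```

The order is packed and handed in at about 29 s of the 106 s limit. No verdict was reported.

| Item | Last measured | Allowed |
|---|---|---|
| Slim carton | Top at 64.1 mm (flat on the tray floor), tray y about -75 mm, parallel to the tray within 0.5° | y -102 to -48 mm, 8° |
| Jar | Upright, lid at 50.1 mm, tray y about -4.5 mm (half-way is about -4 mm) | within 25 mm of half-way |
| Palette | Top at 82.1 mm, across both cartons, about 3.5 mm from the jar's centre | 20 mm |
| Lipstick carton | Top at 106.2 mm, about 2 mm from the palette's middle, aligned within 0.2° | 30 x 15 mm, 14° |
| Wide carton | Within about 1 mm across all wrist-camera views | 20 mm |

- **Other things on the bench:** the tape dispenser and scanner measured where they started, within a millimetre. The bottle had no starting reading from the scene camera. Its 5 mm difference from the first top-camera reading matches the steady 4–5 mm gap between those two cameras. The red palette was never touched.
- **Checks that disagreed:** the cameras differed by 2–5 mm throughout, so I judged each placement against the tray or palette in the same picture. In the last scene view the jar and wide carton were partly hidden by the palette and gave poor fits. The jar's figures are therefore from just before the palette went on. Afterwards I saw it under the palette but did not measure it again.

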